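# Pull the snug cap off the screw pot under the magnifier

## Task

Take the forked puller by its handle, hook it under the head of the brass cap on the steel screw pot beneath the magnifier lamp, and pull the cap straight up until it pops off. Set the cap down gently, standing upright in the middle of the white dish, using the puller only (do not touch the cap with gripper or arm, and never let it tip over), then stand the puller flat on the middle of its walnut rest again. Do not bump the lamp, and leave the other things on the counter where they lie.

Things in the scene. Friction and masses are not known exactly. Their poses are not given: they have to be found in the camera images.
- puller: Loose puller, 0.12 kg: flat steel foot plate, 40 mm wide, 5 mm thick, its front a two-tined fork, with a wooden handle leaning backward. Origin: plate's underside, middle of the fork, where the cap's stem belongs. x: to the fork's open end, y left, z up. The plate runs from x = -66 to +25 mm; slot 24 mm wide, open in front, closed at x = -16. Stands by itself on its plate.
- puller_lip (a point): Top of the puller's lips, at the fork's open end (puller x = 23.5, z = 7 mm). Each tine is 8 mm wide and ends in a lip (x = 22 to 25 mm) 2 mm higher than the plate's top: 7 mm above the underside.
- puller_grip (a point): Middle of the puller's handle where it is gripped (puller x = -58.7, z = 44 mm). The handle is a straight bar, 16 mm thick along y (flat sides to pinch) and 22 mm wide, 85 mm long; its axis starts at puller x = -30, z = 3 mm and rises backward, 35 degrees from vertical, along (-0.574, 0, 0.819) in the puller's axes.
- puller_mid (a point): Point on the puller's underside at x = -21 mm: the middle of the foot plate's length.
- cap: Loose brass cap, mushroom shaped, 0.05 kg, round about z. Origin: centre of its foot's underside. Foot 22 mm wide to z = 4 mm, tapering to a 17 mm stem at z = 6.5 to 27; head 40 mm wide, z = 27 to 33; knob 24 mm wide to z = 36. Its foot is snug, 13 mm deep in the pot, held by spring pins: about 5 to 6 N straight up, giving way within 3 mm; free of the well after 13 mm. It stands by itself on a flat floor.
- stand: Screw pot: fixed steel block 70 x 70 mm, 40 mm high, with a round well in the middle of its top, 13 mm deep, which the cap's foot fills. Origin: centre of the underside, on the counter. While the cap is home, the underside of its head is 14 mm above the block's top (54 mm above the counter): the puller's fork goes into that gap.
- lamp: Brass magnifier lamp, fixed; do not bump it. Origin: on the counter, under the middle of the lens. An upright post 16 mm thick (26 at its top) and 283 mm high stands 200 mm along the lamp's +x from the origin, on a round foot 100 mm wide and 15 mm high; a straight arm, 12 mm thick, runs from the head to the post's top, its axis 268 mm above the counter.
- lamp_lens (a point): Middle of the lamp's lens, 264 mm above the counter. The head, a brass ring with a clear lens, 125 mm wide, hangs level over the screw pot, its underside 250 mm and top 278 mm above the counter. A gripper held vertical on the puller's handle would hit it as the fork goes in: hold it tilted, about in line with the handle, and come from the side away from the post.
- dish: Round white dish, fixed, 92 mm across. Origin: centre of the underside, on the counter. Flat floor of about 76 mm diameter, 4 mm above the counter; rim 10 mm above the counter.
- rest: Walnut frame rest, a fixed flat board 160 mm (x) by 90 mm (y), 20 mm high. Origin: centre of the underside. The puller stands on its top at the start, with about the rest's yaw.
- frame: Bystander, loose; leave it where it lies. Black horn-rimmed spectacle frame folded flat, about 145 mm (y) x 45 mm, 18 mm high.
- plier: Bystander, loose; leave it where it lies. Steel hinge alignment plier lying flat, 135 mm long, 40 mm wide, 10 mm high. Origin under its pivot.
- ring_box: Bystander, loose; leave it where it lies. Frosted glass ring box, 60 x 60 mm, 40 mm high, shut.
- driver: Bystander, loose; leave it where it lies. Small screwdriver, 120 mm long, lying.
- jar: Bystander, loose; leave it where it lies. Small amber screw jar with metal cap, 44 mm in diameter, 50 mm high.
- loupe: Bystander, loose; leave it where it lies. Black eye loupe, 32 mm in diameter, 28 mm high, standing between the pot and the rest and dish.
- tin: Bystander, loose; leave it where it lies. Round aluminium tin, 36 mm in diameter, 16 mm high.

How it is judged:
By the outcome, as a careful person would: the job done as asked, in the order asked, and still so for the second after the job is handed in, with the robot touching nothing.
It also fails if it takes over 67 s, if anything falls off the work surface, if the arm or the gripper's body presses on something with over 40 N, if the wrist force passes 120 N, or if a joint passes its speed limit or range.

## Robot

A 6-joint arm with a two-finger parallel gripper is mounted at the origin on the work surface. World frame = base frame: x ahead of the robot, y to its left, z up, the work surface at z = 0. Lengths are in mm, angles in rad, forces in N, time in s.
With the tool pointing down it reaches from about 400 to 825 mm from the base axis. Payload 7 kg.
Tool frame: the origin (TCP) lies midway between the tips of the shut fingers; the grasp point (between the pads) lies 19 mm behind it; z points along the fingers, y is the line along which they close (so a half turn about z gives the same grasp; the last joint's range is limited). The gripper opens to 88 mm and grips with 3 to 60 N. Pads are 19 mm wide; open, the fingers measure 130 mm over their backs; the gripper's body (78 mm by 193 mm) begins 47 mm behind the grasp point.
Start: joints at [-1.029, 0.359, 0.012, 0, -1.224, -0.288], TCP at [169.456, -653.36, 226.561] pointing down, gripper open.
Joint ranges: [-3.07, 3.07], [-1.43, 2.12], [-1.02, 1.25], [-3.03, 1.67], [-3.05, -0], [-3.03, 3.03]. Speed limits (rad/s): [2.39, 2.39, 3.01, 3.14, 3.14, 3.14].

## Interface

Orientations are given as a rotation vector (axis times angle).
In Python, from rig import r gives the robot as it stands.
- The arm moves only by the tool move_arm, never from a script. Its argument "increments" is a list that holds one entry, the list of rows, each a list of 5 numbers: the shift along the tool's x, y, z in units of 40 mm (1.0 is 40 mm), then the turn about the tool's z in units of 8 degrees (1.0 is 8 degrees), then the finger opening in mm, from 0 to 87.6. In form: [[[x, y, z, turn, fingers], ...]]. A call has 1 to 20 rows; each row is the pose to reach, as a shift and turn from the pose commanded when the call began, along the tool's axes at that moment; what a row does not reach only later rows make up. A row lasts 1/10 s, in which the tool goes at most 50 mm and 8.59 degrees, less where a joint would pass 70% of its speed; a pose out of reach is approached as far as the arm can. A call with a gripper value outside its range is refused whole. The fingers move at their own pace and stop on an object; "force" is the grip in N (left out, the last holds). Time passes only in rows, so rows that repeat a pose let the fingers close. It gives the time, the measured TCP pose, the force, the opening and the grip force at its end, in the units of the state.
- r.read_state(): the state, without advancing time (a new reading comes with each control period).
- r.read_camera(name): name is "scene" or "top" or "wrist"; returns a dict with "color" (400x640x3 uint8, red, green, blue), "camera_matrix" (3x3 intrinsics, pixels), "dist_coeffs" ([k1, k2, p1, p2, k3] as OpenCV has them; the pictures are not rectified), "R" (3x3) and "t" (3): a world point X has camera coordinates R X + t; the wrist camera has in their place "T_tool_cam" (4x4, takes a point from camera to tool coordinates, whose origin is the TCP and whose axes are the flange's). Camera axes: x right, y down, z forward; pixel columns grow to the right and rows downward; lengths in mm; the calibration is good to about 2 mm. A picture is of the moment at which its call begins: read the wrist's pose just before it. There is no depth.
- r.finish_job(): hands the job in; it is judged then, once.
Trained networks look in a picture, given as the dict that the camera call returned (one of the last four; its "shot" number tells which), for a name from the list of things; names that differ only in an ending like _2 or _b are one class to them, and where a whole thing is asked for, a point or a joint stands for the part that bears it (a point fixed in the world has none). Each returns a list of dicts, best first, with "confidence" (0 to 1); they miss things now and then, are a little off and sometimes report something else, mostly with a low value. They report only what shows in the picture. A call takes as long as a camera call.
- r.recognise(picture, thing): "extent" ([left, top, width, height] as shares, 0 to 1, of the picture: columns of its width, rows of its height, round what is visible of it).
The state is a dict: "clock": time; "joint_pos": joint angles; "dq": joint speeds; "effort": joint torques, N m; "tool_pos": TCP position; "eef_rot": TCP orientation; "force": force on the tool from outside, world axes, zero at the start; "ft_torque": the same for the moment, N m; "opening": finger opening in mm; "grasp_force": force on a finger pad.
Only numpy, scipy, OpenCV 4.12 (cv2) and the standard library are available. Lean on these libraries where they do the work, as an engineer would, in place of code of your own. Each camera call takes 0.05 s, during which the arm holds its last target. There are 200 camera calls.

## Working session

There is one attempt and no reset: what is moved stays moved. The work goes in short steps, Python scripts to look and compute and a tool call to move; the robot and the scene stay as the last step left them, time stands still between calls to the robot, and variables do not carry over. Pictures are saved under pics/ and viewed, at most 10 in all, crops included, and the job is handed in when it is done.

Besides the shell and the picture viewer there is one more tool, called after "Call:" as name([rows], argument=value, ...), one row to a line, values as JSON. move_arm: Moves the arm, as the interface text tells. Its arguments: {"type":"object","properties":{"increments":{"type":"array"},"force":{"type":"number"}},"required":["increments"]}

```bash
ls; mkdir -p pics; cat > h.py <<'E'
import numpy as np,cv2
from scipy.spatial.transform import Rotation as Ro
from rig import r
def cam(name):
    s=r.read_state(); p=r.read_camera(name)
    if 'R' not in p:
        T=np.eye(4);T[:3,:3]=Ro.from_rotvec(s['eef_rot']).as_matrix();T[:3,3]=s['tool_pos']
        W=np.linalg.inv(T@np.array(p['T_tool_cam']));p['Rw'],p['tw']=W[:3,:3],W[:3,3]
    else: p['Rw'],p['tw']=np.array(p['R']),np.array(p['t']).ravel()
    return p
def ray(p,uv):
    n=cv2.undistortPoints(np.array([[uv]],float),np.array(p['camera_matrix']),np.array(p['dist_coeffs']))[0,0]
    d=p['Rw'].T@np.array([n[0],n[1],1]);return -p['Rw'].T@p['tw'],d
def onz(p,uv,z):
    c,d=ray(p,uv);return c+d*(z-c[2])/d[2]
def proj(p,X):
    return cv2.projectPoints(np.array(X,float).reshape(-1,1,3),cv2.Rodrigues(p['Rw'])[0],p['tw'],np.array(p['camera_matrix']),np.array(p['dist_coeffs']))[0][:,0]
def tri(ps,uvs):
    A=np.zeros((3,3));b=np.zeros(3)
    for p,uv in zip(ps,uvs):
        c,d=ray(p,uv);d=d/np.linalg.norm(d);M=np.eye(3)-np.outer(d,d);A+=M;b+=M@c
    return np.linalg.solve(A,b)
def save(p,n): cv2.imwrite('pics/'+n,cv2.cvtColor(p['color'],cv2.COLOR_RGB2BGR))
def box(p,t):
    return [(np.round(np.array(o['extent'])*[640,400,640,400],1),round(o['confidence'],2)) for o in r.recognise(p,t)[:2]]
E
python3 - <<'E'
from h import *
np.set_printoptions(precision=3,suppress=True)
s=r.read_state();print(s)
print(Ro.from_rotvec(s['eef_rot']).as_matrix())
for n in ['scene','top']:
    p=cam(n);save(p,n+'1.png');print(n,-p['Rw'].T@p['tw'],p['Rw'][2])
    for t in ['puller','cap','stand','lamp','dish','rest','loupe','frame','plier','ring_box','driver','jar','tin']: print(t,box(p,t))
E
```

```text
pics
{'clock': 0.0, 'joint_pos': array([-1.029,  0.359,  0.011, -0.   , -1.224, -0.288]), 'dq': array([-0.002, -0.001, -0.   ,  0.001, -0.   , -0.001]), 'effort': array([ -0.002, -58.272,  29.305,   6.997,   0.007,  -0.   ]), 'tool_pos': array([ 169.347, -652.906,  225.62 ]), 'eef_rot': array([ 0.397, -3.116, -0.003]), 'force': array([-0.173, -0.21 ,  0.033]), 'ft_torque': array([-0.013, -0.048, -0.039]), 'grasp_force': 0.0, 'opening': 87.60683764953961}
[[-0.968 -0.251 -0.001]
 [-0.251  0.968  0.002]
 [ 0.     0.002 -1.   ]]
scene [1399.57   138.796  781.404] [-0.805 -0.141 -0.576]
puller [(array([365.9, 265.3,  53.1,  36.6]), 0.57)]
cap [(array([317.4, 285.5,  11.4,  17.7]), 0.71), (array([274.6, 234.3,  14.5,  11.1]), 0.45)]
stand [(array([264.7, 233.5,  33.2,  34.3]), 0.86), (array([365.1, 269.4,  56.7,  32.8]), 0.2)]
lamp [(array([201.1, 147.5, 107.5, 171.6]), 0.94), (array([361.8, 267.6,  54.8,  34.5]), 0.56)]
dish [(array([371.3, 240.8,  37.1,  26.9]), 0.87)]
rest [(array([345.3, 278.4,  73.7,  41.6]), 0.81)]
loupe [(array([321.7, 252. ,  14.5,  16.6]), 0.52), (array([275.5, 2
[... 506 characters left out ...]
.2, 165. ,  47.9,  20.6]), 0.74)]
cap []
stand []
lamp [(array([311.8, 105.3,  80.5, 136.9]), 0.56), (array([303.6, 277.4,  54.5,  21.2]), 0.49)]
dish [(array([209.8, 217.3,  34.6,  33.8]), 0.63)]
rest [(array([206. , 160.5,  63.7,  35.5]), 0.61)]
loupe [(array([277.8, 209.3,  18.9,  11.8]), 0.7)]
frame [(array([301.8, 278.5,  58.8,  20.2]), 0.77)]
plier [(array([434. , 236.2,  19.4,  51.1]), 0.91)]
ring_box [(array([410. , 196.5,  30.9,  29.6]), 0.91), (array([278.1, 127.1,  18.3,  18. ]), 0.37)]
driver [(array([399.5, 267.9,  13.9,  36.5]), 0.56)]
jar [(array([278.8, 128.8,  15.4,  18.4]), 0.56), (array([401.2, 259. ,  12.3,  48.5]), 0.23)]
tin [(array([283.4, 165.3,  12.6,  17.7]), 0.43)]
```

```bash
python3 - <<'E'
import cv2
a=cv2.imread('pics/scene1.png')[130:350,160:460];b=cv2.imread('pics/top1.png')[90:310,180:480]
cv2.imwrite('pics/a.png',cv2.vconcat([cv2.resize(a,None,fx=1.36,fy=1.36),cv2.resize(b,None,fx=1.36,fy=1.36)]))
cv2.imwrite('pics/c.png',cv2.resize(a,None,fx=2.6,fy=2.6,interpolation=cv2.INTER_CUBIC)[:, :])
cv2.imwrite('pics/d.png',cv2.resize(b,None,fx=2.6,fy=2.6,interpolation=cv2.INTER_CUBIC)[:, :])
E
```

```text
(no output)
```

View pics/c.png

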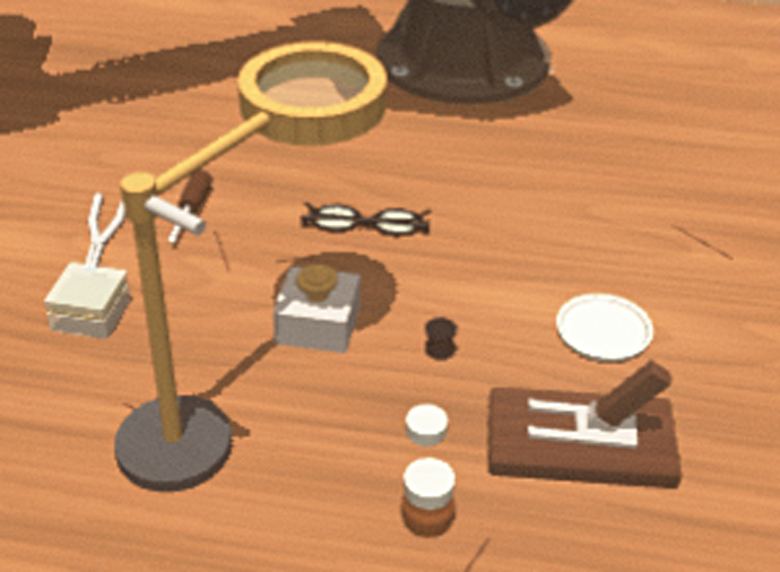

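View pics/d.png

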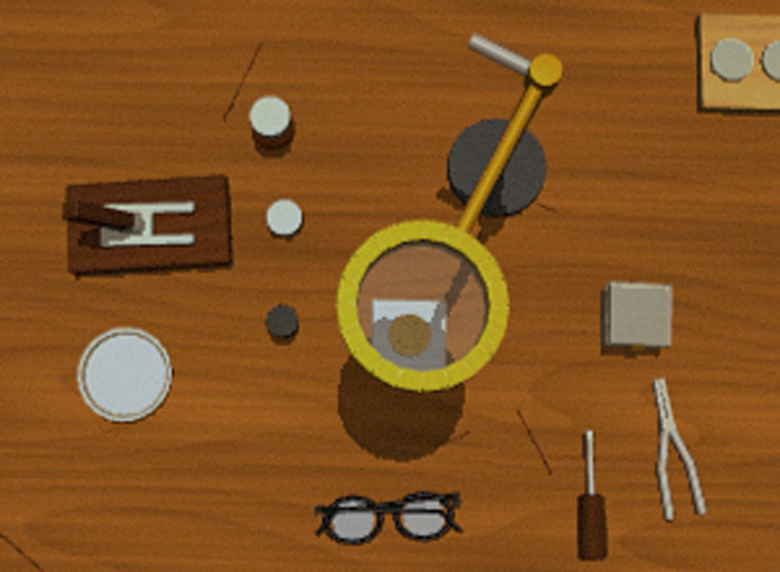

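```bash
python3 - <<'E'
from h import *
np.set_printoptions(precision=1,suppress=True)
p=cam('top')
g=lambda x,y,z:onz(p,(180+x/2.6,90+y/2.6),z)
print('cap top',g(409,336,76));print('stand',[g(*c,40) for c in [(373,300),(445,300),(445,372),(373,372)]])
print('lens',g(424,305,278)); print('posttop',g(546,69,283),'foot',g(497,167,15))
print('dish',g(125,375,10)); print('loupe',g(283,322,28),'tin',g(284,218,16),'jar',g(271,116,50))
print('rest corners',[g(*c,20) for c in [(66,186),(228,177),(232,265),(71,272)]])
print('tines tips',g(194,207,27),g(194,239,25),'plate rear',g(101,245,25),'handle top',g(66,210,92),'closed slot',g(141,223,25))
print('ringbox',g(640,315,40),'frame',g(390,515,18),'driver',g(590,430,0),g(593,555,0),'plier',g(660,380,0),g(690,515,0))
print('board',g(700,15,20),g(700,110,20))
E
```

```text
cap top [552.6 -74.4  76. ]
stand [array([590.2, -41.2,  40. ]), array([ 591.9, -110.2,   40. ]), array([ 523., -111.,   40.]), array([521.3, -42.7,  40. ])]
lens [553.8 -74.5 278. ]
posttop [ 733.2 -162.7  283. ] foot [ 731.6 -163.    15. ]
dish [514.6 198.   10. ]
loupe [568.2  45.   28. ] tin [673.5  48.7  16. ] jar [767.2  62.4  50. ]
rest corners [array([699.4, 265.4,  20. ]), array([712.8, 105.5,  20. ]), array([624.2,  97.6,  20. ]), array([613.2, 254.5,  20. ])]
tines tips [679.8 136.6  27. ] [648.2 135.3  25. ] plate rear [639.8 225.7  25. ] handle top [658.9 242.7  92. ] closed slot [662.8 188.   25. ]
ringbox [ 582.1 -297.2   40. ] frame [388.  -62.2  18. ] driver [ 472.7 -257.2    0. ] [ 353.8 -258.7   -0. ] plier [ 523.2 -327.     0. ] [ 393.5 -353.2   -0. ]
board [ 896.5 -370.2   20. ] [ 795.1 -367.4   20. ]
```

Call:
move_arm([
  [[-0.9, -0.5, 0, 0, 87], [-1.8, -1, 0, 0, 87], [-2.7, -1.5, 0, 0, 87], [-2.7, -2.5, 0, 0, 87], [-2.7, -3.5, 0, 0, 87], [-2.7, -4.5, 0, 0, 87], [-2.7, -5.5, 0, 0, 87], [-2.7, -6.5, 0, 0, 87], [-2.7, -7.5, 0, 0, 87], [-2.7, -7.5, 0, 0, 87], [-2.7, -7.5, 0, 0, 87], [-2.7, -7.5, 0, 0, 87]],
])

```text
clock: 2.65
tool_pos: [349.3, -916.5, 225.5]
eef_rot: [0.397, -3.116, -0.001]
force: [0.3, -0.3, 0.6]
opening: 86.8
grasp_force: 0.0
```

Call:
move_arm([
  [[0, -1, 0, 0, 87], [0, -2, 0, 0, 87], [0, -3, 0, 0, 87], [0, -4, 0, 0, 87], [0, -5, 0, 0, 87], [0, -5, 0, 0, 87], [0, -5, 0, 0, 87]],
])

```text
clock: 3.35
tool_pos: [348.9, -965.5, 178.9]
eef_rot: [-0.396, 3.109, -0.077]
force: [0.1, 1.6, -0.4]
opening: 87.1
grasp_force: 0.0
```

```bash
python3 - <<'E'
from h import *
s=r.read_state();print(s['joint_pos'],s['tool_pos'],s['eef_rot'],Ro.from_rotvec(s['eef_rot']).as_matrix()[:,2])
E
```

```text
[-1.03081953  1.08721109  1.25027668  0.01417829 -1.68653699 -0.284394  ] [ 348.91288394 -965.49094011  178.8830614 ] [-0.39641684  3.10939239 -0.07679043] [ 0.01223385 -0.04780279 -0.99878187]
```

Call:
move_arm([
  [[0, -2, 1, 0, 87], [0, -2, 2, 0, 87], [0, -2, 3, 0, 87], [0, -2, 3, 0, 87]],
])

```text
clock: 3.75
tool_pos: [358.3, -1013.9, 48.1]
eef_rot: [-0.396, 3.105, -0.124]
force: [0.2, 1.3, -2.0]
opening: 87.3
grasp_force: 0.0
```

```bash
python3 - <<'E'
from h import *
s=r.read_state();print(s['joint_pos'],s['tool_pos'],s['eef_rot'],Ro.from_rotvec(s['eef_rot']).as_matrix()[:,2])
E
```

```text
[-1.04388143  1.21766216  1.2473583   0.02229816 -1.5240857  -0.27355354] [  358.31022101 -1013.94579395    48.05296203] [-0.39573531  3.10480058 -0.12378375] [ 0.01913044 -0.07717244 -0.99683421]
```

Call:
move_arm([
  [[0, 1, 0, 0, 87], [0, 2, 0, 0, 87], [0, 2, 0, 0, 87]],
])

```text
clock: 4.05
tool_pos: [338.5, -936.8, 48.1]
eef_rot: [-0.397, 3.104, -0.135]
force: [0.3, -0.9, 1.9]
opening: 87.0
grasp_force: 0.0
```

```bash
python3 - <<'E'
from h import *
s=r.read_state();print(s['joint_pos'],s['tool_pos'],s['eef_rot'],Ro.from_rotvec(s['eef_rot']).as_matrix()[:,2])
E
```

```text
[-1.02003141  0.96691022  0.70301493  0.02827417 -1.22425558 -0.30481017] [ 338.53153989 -936.76604914   48.11015785] [-0.39701963  3.10364473 -0.13522935] [ 0.02059587 -0.08434312 -0.99622389]
```

Call:
move_arm([
  [[3.3, -9.4, -2, 0, 87], [3.3, -9.4, -2, 0, 87], [3.3, -9.4, -2, 0, 87], [3.3, -9.4, -2, 0, 87], [3.3, -9.4, -2, 0, 87], [3.3, -9.4, -2, 0, 87], [3.3, -9.4, -2, 0, 87], [3.3, -9.4, -2, 0, 87], [3.3, -9.4, -2, 0, 87], [3.3, -9.4, -2, 0, 87]],
])

```text
clock: 5.05
tool_pos: [259.1, -1058.3, 89.2]
eef_rot: [-0.395, 3.097, -0.217]
force: [0.2, -0.9, -0.0]
opening: 86.8
grasp_force: 0.0
```

```bash
cat > st.py <<'E'
from h import *
np.set_printoptions(precision=3,suppress=True)
s=r.read_state();M=Ro.from_rotvec(s['eef_rot']).as_matrix();z=M[:,2]
print(s['clock'],s['joint_pos'],s['tool_pos'],'tilt',np.degrees(np.arccos(-z[2])),'az',np.degrees(np.arctan2(z[1],z[0])));print(M)
E
python3 st.py
```

```text
5.05 [-1.143  1.183  1.252  0.03  -1.503 -0.174] [  259.15  -1058.255    89.222] tilt 7.994739663352218 az -77.77331888284229
[[-0.968 -0.249  0.029]
 [-0.251  0.958 -0.136]
 [ 0.006 -0.139 -0.99 ]]
```

Call:
move_arm([
  [[13, -37, -8, 0, 87], [13, -37, -8, 0, 87], [13, -37, -8, 0, 87], [13, -37, -8, 0, 87]],
])

```text
clock: 5.45
tool_pos: [208.2, -1083.4, 108.9]
eef_rot: [-0.393, 3.093, -0.293]
force: [-0.7, 0.1, -0.2]
opening: 86.9
grasp_force: 0.0
```

```bash
python3 st.py
```

```text
5.45 [-1.194  1.168  1.251  0.037 -1.47  -0.125] [  208.211 -1083.408   108.945] tilt 10.74616790352652 az -79.7220138947411
[[-0.968 -0.247  0.033]
 [-0.249  0.951 -0.183]
 [ 0.014 -0.186 -0.982]]
```

Call:
move_arm([
  [[15, -37, -4, 0, 87], [15, -37, -4, 0, 87], [15, -37, -4, 0, 87], [15, -37, -4, 0, 87], [15, -37, -4, 0, 87], [15, -37, -4, 0, 87], [15, -37, -4, 0, 87], [15, -37, -4, 0, 87], [15, -37, -4, 0, 87], [15, -37, -4, 0, 87], [15, -37, -4, 0, 87], [15, -37, -4, 0, 87]],
])

```text
clock: 6.65
tool_pos: [88.1, -1115.8, 120.9]
eef_rot: [-0.392, 3.092, -0.373]
force: [0.6, 1.2, 1.0]
opening: 86.8
grasp_force: 0.0
```

```bash
python3 st.py
```

```text
6.65 [-1.31   1.158  1.251  0.03  -1.427 -0.01 ] [   88.119 -1115.777   120.853] tilt 13.636759721465785 az -82.22534862180899
[[-0.969 -0.246  0.032]
 [-0.246  0.941 -0.234]
 [ 0.027 -0.234 -0.972]]
```

Call:
move_arm([
  [[9, -38, -3, 0, 87], [9, -38, -3, 0, 87], [9, -38, -3, 0, 87]],
])

```text
clock: 6.95
tool_pos: [82.9, -1133.5, 131.3]
eef_rot: [0.389, -3.079, 0.45]
force: [-0.2, 0.2, -0.1]
opening: 86.9
grasp_force: 0.0
```

Call:
move_arm([
  [[9, -38, -3, 0, 87], [9, -38, -3, 0, 87], [9, -38, -3, 0, 87]],
])

```text
clock: 7.25
tool_pos: [77.8, -1149.2, 148.0]
eef_rot: [0.385, -3.059, 0.526]
force: [-0.0, 0.2, 0.5]
opening: 87.2
grasp_force: 0.0
```

Call:
move_arm([
  [[9, -38, 0, 0, 87], [9, -38, 0, 0, 87], [9, -38, 0, 0, 87]],
])

```text
clock: 7.55
tool_pos: [73.3, -1166.1, 159.9]
eef_rot: [0.38, -3.038, 0.6]
force: [-0.2, -0.2, -0.1]
opening: 87.3
grasp_force: 0.0
```

```bash
python3 st.py
```

```text
7.55 [-1.321  1.145  1.251  0.071 -1.295 -0.007] [   73.261 -1166.076   159.864] tilt 22.21915804276674 az -86.09963142794648
[[-0.97  -0.242  0.026]
 [-0.233  0.896 -0.377]
 [ 0.068 -0.372 -0.926]]
```

Call:
move_arm([
  [[11, -37, 0, 0, 87], [11, -37, 0, 0, 87], [11, -37, 0, 0, 87]],
])

```text
clock: 7.85
tool_pos: [61.3, -1181.2, 177.9]
eef_rot: [0.375, -3.014, 0.674]
force: [-0.4, -0.1, 0.2]
opening: 87.0
grasp_force: 0.0
```

Call:
move_arm([
  [[11, -37, 2, 0, 87], [11, -37, 2, 0, 87], [11, -37, 2, 0, 87]],
])

```text
clock: 8.15
tool_pos: [50.9, -1196.3, 194.6]
eef_rot: [0.37, -2.988, 0.746]
force: [0.2, 0.8, -0.5]
opening: 86.9
grasp_force: 0.0
```

Call:
move_arm([
  [[11, -37, 3, 0, 87], [11, -37, 3, 0, 87], [11, -37, 3, 0, 87]],
])

```text
clock: 8.45
tool_pos: [41.7, -1210.1, 213.3]
eef_rot: [0.364, -2.96, 0.816]
force: [0.3, 0.2, 0.2]
opening: 87.1
grasp_force: 0.0
```

```bash
python3 st.py; python3 - <<'E'
from h import *
p=cam('scene')
for t in ['puller','rest','dish','cap','stand']: print(t,box(p,t))
E
```

```text
8.45 [-1.347  1.123  1.251  0.108 -1.172  0.006] [   41.747 -1210.094   213.336] tilt 30.726375423827857 az -88.36172182871238
[[-0.971 -0.239  0.015]
 [-0.212  0.833 -0.511]
 [ 0.11  -0.499 -0.86 ]]
puller [(array([361.5, 266.2,  56.2,  37.6]), 0.85), (array([275.9, 232.4,  14.4,  14.9]), 0.52)]
rest [(array([346.9, 279.3,  72.4,  42.3]), 0.61), (array([275.7, 233.2,  13. ,  12.5]), 0.36)]
dish [(array([366.4, 267.9,  52.1,  35.4]), 0.61)]
cap [(array([274.9, 231.9,  14.7,  14.6]), 0.62)]
stand [(array([266.9, 235.1,  30.3,  32.4]), 0.92)]
```

```bash
cat > go.py <<'E'
import sys
from h import *
np.set_printoptions(precision=3,suppress=True)
s=r.read_state();M=Ro.from_rotvec(s['eef_rot']).as_matrix()
for a in sys.argv[1:]:
    print(a,M.T@(np.array(eval(a))-s['tool_pos'])/40)
E
python3 go.py 250,-750,420 450,-250,440 640,250,420
```

```text
250,-750,420 [ -6.92    5.761 -10.25 ]
450,-250,440 [-14.377  14.729 -16.994]
640,250,420 [-21.701  24.256 -22.881]
```

Call:
move_arm([
  [[-6.9, 5.8, -10.2, -9.7, 87], [-6.9, 5.8, -10.2, -9.7, 87], [-6.9, 5.8, -10.2, -9.7, 87], [-6.9, 5.8, -10.2, -9.7, 87], [-6.9, 5.8, -10.2, -9.7, 87], [-6.9, 5.8, -10.2, -9.7, 87], [-6.9, 5.8, -10.2, -9.7, 87], [-6.9, 5.8, -10.2, -9.7, 87], [-6.9, 5.8, -10.2, -9.7, 87], [-6.9, 5.8, -10.2, -9.7, 87], [-6.9, 5.8, -10.2, -9.7, 87], [-6.9, 5.8, -10.2, -9.7, 87]],
])

```text
clock: 9.95
tool_pos: [250.4, -747.2, 422.1]
eef_rot: [1.949, -1.89, 0.544]
force: [0.6, -0.0, 1.8]
opening: 86.8
grasp_force: 0.0
```

```bash
python3 st.py; python3 go.py 450,-250,440 640,250,420 660,275,190
```

```text
9.95 [-0.861  0.183 -0.078  0.418 -0.914  0.7  ] [ 250.385 -747.217  422.135] tilt 31.044088371677752 az -87.96438963875725
[[ 0.025 -1.     0.018]
 [-0.856 -0.031 -0.515]
 [ 0.516 -0.003 -0.857]]
450,-250,440 [-10.288  -5.378  -6.698]
640,250,420 [-21.13  -10.515 -12.624]
660,275,190 [-24.618 -11.019  -8.011]
```

Call:
move_arm([
  [[-10.3, -5.4, -6.7, 0, 87], [-10.3, -5.4, -6.7, 0, 87], [-10.3, -5.4, -6.7, 0, 87], [-10.3, -5.4, -6.7, 0, 87], [-10.3, -5.4, -6.7, 0, 87], [-10.3, -5.4, -6.7, 0, 87], [-10.3, -5.4, -6.7, 0, 87], [-10.3, -5.4, -6.7, 0, 87], [-10.3, -5.4, -6.7, 0, 87], [-10.3, -5.4, -6.7, 0, 87], [-10.3, -5.4, -6.7, 0, 87], [-21.1, -10.5, -12.6, 0, 87], [-21.1, -10.5, -12.6, 0, 87], [-21.1, -10.5, -12.6, 0, 87], [-21.1, -10.5, -12.6, 0, 87], [-21.1, -10.5, -12.6, 0, 87]],
])

```text
clock: 11.55
tool_pos: [540.0, -17.4, 428.1]
eef_rot: [1.949, -1.894, 0.536]
force: [0.8, -0.5, 0.3]
opening: 87.2
grasp_force: 0.0
```

```bash
python3 st.py; python3 go.py 640,250,420 660,275,190
```

```text
11.55 [ 0.632  0.111 -0.155  0.436 -1.625 -0.651] [539.988 -17.359 428.148] tilt 30.77182203383798 az -88.34841551376888
[[ 0.025 -1.     0.015]
 [-0.859 -0.029 -0.511]
 [ 0.512 -0.    -0.859]]
640,250,420 [-5.783 -2.692 -3.206]
660,275,190 [-9.249 -3.21   1.422]
```

Call:
move_arm([
  [[-5.8, -2.7, -3.2, 0, 87], [-5.8, -2.7, -3.2, 0, 87], [-5.8, -2.7, -3.2, 0, 87], [-5.8, -2.7, -3.2, 0, 87], [-5.8, -2.7, -3.2, 0, 87], [-5.8, -2.7, -3.2, 0, 87], [-9.2, -3.2, 1.4, 0, 87], [-9.2, -3.2, 1.4, 0, 87], [-9.2, -3.2, 1.4, 0, 87], [-9.2, -3.2, 1.4, 0, 87], [-9.2, -3.2, 1.4, 0, 87], [-9.2, -3.2, 1.4, 0, 87]],
])

```text
clock: 12.75
tool_pos: [657.6, 270.1, 185.9]
eef_rot: [1.943, -1.886, 0.533]
force: [-0.0, 0.5, 0.2]
opening: 87.0
grasp_force: 0.0
```

```bash
python3 st.py; python3 - <<'E'
from h import *
p=cam('wrist');save(p,'w1.png')
for t in ['puller','puller_grip','puller_lip','puller_mid','rest']: print(t,box(p,t))
np.save('w1.npy',np.hstack([p['Rw'],p['tw'][:,None]]))
E
```

```text
12.75 [ 0.844  0.621  0.085  0.359 -1.461 -0.931] [657.612 270.148 185.878] tilt 31.130751660956975 az -89.14126573418154
[[ 0.028 -1.     0.008]
 [-0.856 -0.028 -0.517]
 [ 0.517  0.008 -0.856]]
puller [(array([298. , 143.8,  45.3, 102.7]), 0.62), (array([195. ,  48. ,  50.5,  62.8]), 0.52)]
puller_grip [(array([298.5, 145.5,  44.2, 105.9]), 0.68)]
puller_lip [(array([295.4, 143.8,  47.8, 105.2]), 0.65)]
puller_mid [(array([300. , 144.5,  39.7, 100.6]), 0.69)]
rest [(array([268.6, 118.2,  95.9, 159.5]), 0.89)]
```

View pics/w1.png

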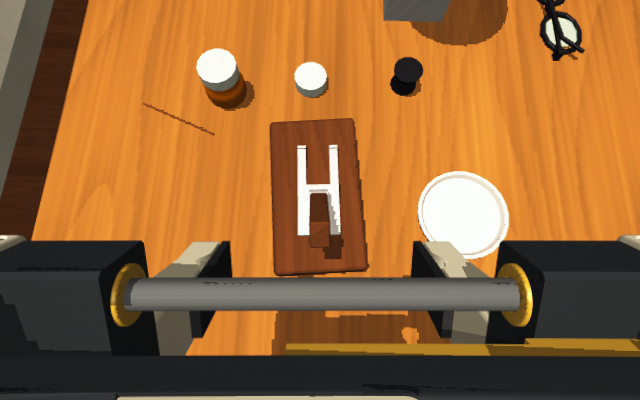

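```bash
cat > fitp.py <<'E'
from h import *
from scipy.optimize import minimize
def poly(p,pts,S=4):
    return np.round(proj(p,pts)*S*16).astype(np.int32)
def render(p,x0,y0,yaw,z0=20,win=None,S=4):
    c,s=np.cos(yaw),np.sin(yaw)
    w=lambda L:[[x0+c*a-s*b,y0+s*a+c*b,z0+h] for a,b,h in L]
    m=np.zeros((400*S,640*S),np.uint8)
    f=lambda L,v:cv2.fillConvexPoly(m,poly(p,w(L)),v,cv2.LINE_8,4)
    f([(25,20,5),(25,-20,5),(-66,-20,5),(-66,20,5)],1)
    f([(26,12,5),(26,-12,5),(-16,-12,5),(-16,12,5)],0)
    # handle hull
    e=[];d=np.array([-.574,.819]);n=np.array([.819,.574])
    for t in (0,85):
        for k in (-11,11):
            q=np.array([-30,3])+t*d+k*n
            for b in(-8,8): e.append((q[0],b,max(q[1],5)))
    h=cv2.convexHull(poly(p,w(e)));cv2.fillConvexPoly(m,h,0,cv2.LINE_8,4)
    return cv2.resize(m.astype(np.float32),(640,400),interpolation=cv2.INTER_AREA)
def fit(p,box,x,z0=20,th=150):
    l,t,w,h=[int(v) for v in box];sl=np.s_[t-8:t+h+8,l-8:l+w+8]
    I=p['color'].astype(float).min(2);obs=np.clip((I-th+50)/100,0,1)[sl]
    c=lambda q:((render(p,q[0],q[1],q[2],z0)[sl]-obs)**2).sum()
    best=None
    for dy in(-6,0,6):
        o=minimize(c,[x[0],x[1]+dy,x[2]],method='Nelder-Mead',options=dict(initial_simplex=[[x[0],x[1]+dy,x[2]],[x[0]+5,x[1]+dy,x[2]],[x[0],x[1]+dy+5,x[2]],[x[0],x[1]+dy,x[2]+.05]]))
        if best is None or o.fun<best.fun: best=o
    return best.x,best.fun,obs.sum()
E
python3 - <<'E'
from fitp import *
np.set_printoptions(precision=2,suppress=True)
p=cam('wrist')
print(onz(p,(318,148),27))
b=box(p,'puller')[0][0];print(b)
x,f,n=fit(p,(298,144,45,103),[664,161,-1.54]);print(x,np.degrees(x[2]),f,n)
print('rest',[onz(p,c,20) for c in [(271,122),(353,119),(367,268),(275,274)]])
print('dish',onz(p,(463,213),10),box(p,'dish'))
M=Ro.from_rotvec(r.read_state()['eef_rot']).as_matrix();print(r.read_state()['tool_pos'])
g=np.array([x[0]-58.7*np.cos(x[2]),x[1]-58.7*np.sin(x[2]),64]);print('grip',g,'tcp',g+19*M[:,2])
q=cam('top');x,f,n=fit(q,(206,165,50,22),x);print('top',x,np.degrees(x[2]),f,n)
E
```

```text
[667.49 142.13  27.  ]
[300.4 143.3  48.6 102.2]
[662.55 163.8   -1.51] -86.72543557578298 142.8411625 1734.3
rest [array([719.1 , 110.59,  20.  ]), array([631.16, 104.49,  20.  ]), array([616.41, 262.07,  20.  ]), array([704.6 , 270.44,  20.  ])]
dish [516.61 202.44  10.  ] [(array([420.6, 169.9,  88.5,  86.2]), 0.89), (array([304.8, 143.8,  38.5,  99.4]), 0.23)]
[659.67 271.73 193.31]
grip [659.2 222.4  64. ] tcp [659.5  212.71  47.66]
top [663.03 162.78  -1.51] -86.36743814201492 66.36519375 151.78
```

```bash
python3 st.py; python3 go.py 658.7,264,133.4 659.3,212.7,47.7
```

```text
13.25 [ 0.844  0.613  0.09   0.361 -1.463 -0.931] [659.557 271.657 192.949] tilt 30.719584764306717 az -88.2397024652549
[[ 0.024 -1.     0.016]
 [-0.859 -0.029 -0.511]
 [ 0.511 -0.001 -0.86 ]]
658.7,264,133.4 [-0.596  0.029  1.377]
659.3,212.7,47.7 [-0.588  0.053  3.874]
```

Call:
move_arm([
  [[-0.6, 0.03, 1.0, -0.28, 60], [-0.6, 0.04, 1.4, -0.28, 60], [-0.6, 0.05, 2.0, -0.28, 60], [-0.59, 0.05, 2.6, -0.28, 60], [-0.59, 0.05, 3.2, -0.28, 60], [-0.59, 0.05, 3.6, -0.28, 60], [-0.59, 0.05, 3.87, -0.28, 60], [-0.59, 0.05, 3.87, -0.28, 60], [-0.59, 0.05, 3.87, -0.28, 60]],
])

```text
clock: 14.15
tool_pos: [659.6, 212.9, 47.4]
eef_rot: [1.982, -1.852, 0.526]
force: [-0.2, 0.1, -0.0]
opening: 60.1
grasp_force: 0.0
```

```bash
python3 st.py; python3 - <<'E'
from h import *
p=cam('wrist');save(p,'w2.png')
E
```

```text
14.15 [ 0.786  0.686 -0.151  0.419 -1.156 -0.972] [659.574 212.943  47.419] tilt 30.77202885588675 az -88.26171796020382
[[ 0.063 -0.998  0.016]
 [-0.857 -0.062 -0.511]
 [ 0.511  0.019 -0.859]]
```

View pics/w2.png

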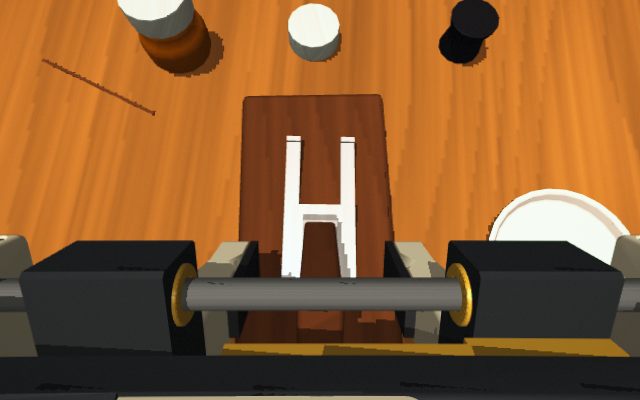

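Call:
move_arm([
  [[0, 0, 0, 0, 30], [0, 0, 0, 0, 12], [0, 0, 0, 0, 5], [0, 0, 0, 0, 5], [0, 0, 0, 0, 5], [0, 0, 0, 0, 5]],
], force=45)

```text
clock: 14.8
tool_pos: [659.1, 212.6, 46.8]
eef_rot: [1.981, -1.851, 0.525]
force: [0.8, 0.4, -0.8]
opening: 17.2
grasp_force: 0.2
```

```bash
python3 st.py; python3 - <<'E'
from fitp import *
np.set_printoptions(precision=2,suppress=True)
p=cam('wrist');save(p,'w3.png');np.savez('w3.npz',**{k:p[k] for k in ('color','Rw','tw','camera_matrix','dist_coeffs')})
x,f,n=fit(p,(280,136,78,110),[662.7,163.3,-1.51]);print(x,np.degrees(x[2]),f,n)
print('rest far corners',onz(p,(244,97),20),onz(p,(382,95),20),'loupe',box(p,'loupe'),'dish',box(p,'dish'))
q=cam('top')
print([ (t,box(q,t)) for t in('rest','puller')])
E
```

```text
14.8 [ 0.786  0.686 -0.152  0.419 -1.155 -0.972] [659.133 212.552  46.754] tilt 30.789209321431915 az -88.34901537002301
[[ 0.064 -0.998  0.015]
 [-0.857 -0.062 -0.512]
 [ 0.511  0.02  -0.859]]
[662.48 163.85  -1.5 ] -86.13704959990189 634.20303125 3824.3500000000004
rest far corners [713.19 112.2   20.  ] [626.44 104.13  20.  ] loupe [(array([442.1,   0.9,  55.4,  66.9]), 0.94), (array([114.3,   2.3,  94. ,  72.9]), 0.23)] dish [(array([487.4, 188.2, 142.1, 155. ]), 0.94)]
[('rest', [(array([212.5, 158.7,  59.4,  34.8]), 0.86)]), ('puller', [(array([209.8, 167.2,  45.7,  19.8]), 0.82)])]
```

Call:
move_arm([
  [[0, 0, 0, 0, 5], [0, 0, 0, 0, 5], [0.13, 0, -0.21, 0, 5], [0.26, 0.01, -0.43, 0, 5], [0.51, 0.02, -0.86, 0, 5], [0.9, 0.03, -1.5, 0, 5], [0.9, 0.03, -1.5, 0, 5]],
])

```text
clock: 15.8
tool_pos: [661.3, 213.8, 121.8]
eef_rot: [1.985, -1.857, 0.528]
force: [0.6, 1.0, -0.6]
opening: 16.3
grasp_force: 45.0
```

```bash
python3 st.py; python3 - <<'E'
from fitp import *
np.set_printoptions(precision=2,suppress=True)
p=cam('wrist')
z=r.read_state()['tool_pos'][2]-26.8;print(r.read_state()['grasp_force'],z)
x,f,n=fit(p,(280,136,78,110),[662.7,163.3,-1.51],z0=z);print(x,np.degrees(x[2]),f,n)
E
python3 go.py 546.1,60,120 546.1,53.7,90 
```

```text
15.8 [ 0.787  0.615 -0.089  0.401 -1.273 -0.919] [661.253 213.756 121.818] tilt 30.563039557809898 az -87.74692402100172
[[ 0.061 -0.998  0.02 ]
 [-0.859 -0.063 -0.508]
 [ 0.508  0.014 -0.861]]
44.991856813430786 92.94479810658568
[663.45 164.24  -1.51] -86.47656388768758 781.66070625 4315.84
546.1,60,120 [3.117 3.09  1.893]
546.1,53.7,90 [2.871 3.088 2.619]
```

Call:
move_arm([
  [[0.5, 0.5, 0.3, 0, 5], [1.2, 1.2, 0.8, 0, 5], [2.0, 2.0, 1.2, 0, 5], [2.7, 2.7, 1.6, 0, 5], [3.1, 3.1, 1.9, 0, 5], [2.9, 3.1, 2.6, 0, 5], [2.9, 3.1, 2.6, 0, 5], [2.9, 3.1, 2.6, 0, 5]],
])

```text
clock: 16.65
tool_pos: [544.6, 51.9, 89.4]
eef_rot: [1.98, -1.85, 0.525]
force: [0.6, -0.5, -1.1]
opening: 15.8
grasp_force: 45.0
```

```bash
python3 st.py; python3 - <<'E'
from h import *
p=cam('wrist');save(p,'w4.png');q=cam('scene');save(q,'s4.png')
for t in('cap','stand','loupe','puller'): print(t,box(p,t),box(q,t))
a=p['color'];b=cv2.resize(q['color'][200:300,250:410],(640,400),interpolation=cv2.INTER_CUBIC)
cv2.imwrite('pics/m4.png',cv2.cvtColor(cv2.resize(np.vstack([a[:280],b]),None,fx=.88,fy=.88),cv2.COLOR_RGB2BGR))
E
```

```text
16.65 [ 0.717  0.406 -0.582  0.488 -1.004 -1.003] [544.558  51.885  89.435] tilt 30.844500137993393 az -88.4351516536425
[[ 0.064 -0.998  0.014]
 [-0.856 -0.062 -0.513]
 [ 0.512  0.021 -0.859]]
cap [(array([288.7,  47.6,  60.2,  59.9]), 0.94)] [(array([273.2, 231.5,  13.6,  17.9]), 0.64), (array([302.3, 216.8,  34.8,  28.8]), 0.28)]
stand [(array([261.1,  41.4, 106.5, 115.8]), 0.75)] [(array([265.7, 234.4,  31.6,  35.8]), 0.58), (array([226.5, 195.8,  13.1,  17.1]), 0.17)]
loupe [] [(array([301.9, 226.3,  35.8,  20.7]), 0.68), (array([324. , 251. ,  11. ,  16.7]), 0.66)]
puller [(array([287.2, 132.6,  75.3, 209.8]), 0.75)] [(array([306.2, 219.2,  36.3,  25.1]), 0.75)]
```

View pics/m4.png

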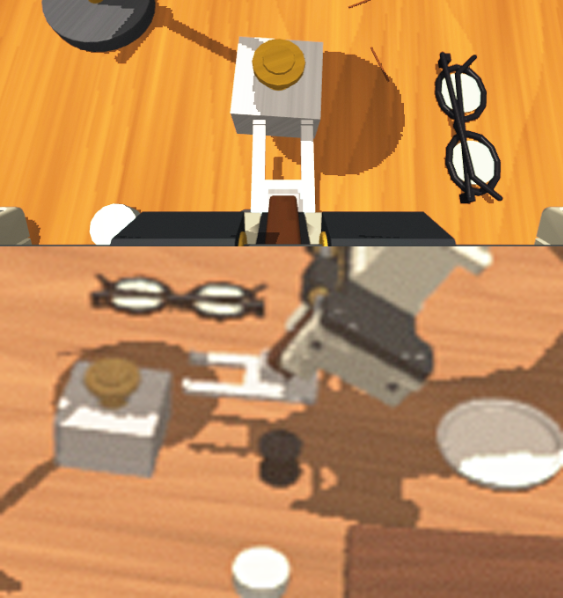

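```bash
cat > rel.py <<'E'
from fitp import *
from scipy.optimize import least_squares
np.set_printoptions(precision=2,suppress=True)
def capfit(p,b,zc,c0):
    l,t,w,h=b;a=np.linspace(0,2*np.pi,60)
    def e(q):
        P=np.vstack([np.c_[q[0]+R*np.cos(a),q[1]+R*np.sin(a),np.full(60,zc+z)] for R,z in((20,27),(20,33),(12,36))])
        u=proj(p,P);return [u[:,0].min()-l,u[:,0].max()-l-w,u[:,1].min()-t,u[:,1].max()-t-h]
    o=least_squares(e,c0);return o.x,o.fun
if __name__=='__main__':
    p=cam('wrist');s=r.read_state();z=s['tool_pos'][2]-26.8
    cx,res=capfit(p,box(p,'cap')[0][0],27,[554,-75]);print('cap',cx,res)
    g=s['tool_pos'][:2]+[3.4,-49]
    b=box(p,'puller')[0][0];print(b,g)
    x,f,n=fit(p,(b[0],b[1],b[2],100),[*g,-1.506],z0=z);print('puller',x,np.degrees(x[2]),f,n,'offset TCP-org',s['tool_pos'][:2]-x[:2])
    d=cx-x[:2];c,sn=np.cos(x[2]),np.sin(x[2]);print('along',d@[c,sn],'lat(left+)',d@[-sn,c])
    t=cam('top');print(onz(t,(180+409/2.6,90+336/2.6),63))
E
python3 rel.py
```

```text
cap [554.15 -72.52] [-0.7   0.71 -1.2   1.09]
[285.7 134.4  72.9 208.8] [547.93   3.09]
puller [546.58   2.98  -1.51] -86.58261418834321 776.5483750000001 4320.23 offset TCP-org [-2.05 49.12]
along 75.8152987897758 lat(left+) 3.0534327581795204
[553.94 -75.06  63.  ]
```

```bash
cat > wv.py <<'E'
import sys
from h import *
np.set_printoptions(precision=3,suppress=True)
s=r.read_state();M=Ro.from_rotvec(s['eef_rot']).as_matrix()
print(s['tool_pos'])
for a in sys.argv[1:]: print(a,M.T@np.array(eval(a))/40)
E
python3 wv.py "(3,0,-18.4)" "(3+.06*25,-25,-18.4)" "(1,0,0)" "(0,0,1)" "(.06*75.5,-75.4,0)"; python3 wv.py
```

```text
[544.483  51.972  89.207]
(3,0,-18.4) [-0.231 -0.084  0.396]
(3+.06*25,-25,-18.4) [ 0.307 -0.083  0.717]
(1,0,0) [ 0.002 -0.025  0.   ]
(0,0,1) [ 0.013  0.    -0.021]
(.06*75.5,-75.4,0) [1.622 0.004 0.966]
[544.483  51.972  89.207]
```

Call:
move_arm([
  [[-0.12, -0.04, 0.2, 0, 5], [-0.23, -0.08, 0.4, 0, 5], [-0.05, -0.08, 0.5, 0, 5], [0.1, -0.08, 0.6, 0, 5], [0.3, -0.08, 0.71, 0, 5], [0.3, -0.08, 0.71, 0, 5], [0.3, -0.08, 0.71, 0, 5]],
])

```text
clock: 18.05
tool_pos: [548.9, 26.9, 71.2]
eef_rot: [1.981, -1.853, 0.525]
force: [0.1, 0.5, -0.4]
opening: 16.0
grasp_force: 45.0
```

```bash
python3 rel.py; python3 - <<'E'
from h import *
print(r.read_state()['tool_pos'],r.read_state()['force'])
p=cam('wrist');q=cam('scene')
a=cv2.resize(p['color'][30:200,230:430],(800,680))[:360];b=cv2.resize(q['color'][215:270,255:375],(800,366),interpolation=cv2.INTER_CUBIC)
a=cv2.resize(p['color'][30:180,230:430],(640,480));b=cv2.resize(q['color'][222:270,255:351],(640,320),interpolation=cv2.INTER_CUBIC)
cv2.imwrite('pics/m5.png',cv2.cvtColor(cv2.resize(np.vstack([a,b]),None,fx=.75,fy=.75),cv2.COLOR_RGB2BGR))
E
```

```text
cap [554.18 -71.85] [ 0.87 -0.88  0.89 -0.79]
[287.7 136.   73.2 207.2] [552.47 -21.72]
puller [551.16 -22.24  -1.51] -86.23040430392938 1589.37449375 5159.73 offset TCP-org [-2.09 49.51]
along 49.69976663526389 lat(left+) -0.2419726391843914
[553.94 -75.06  63.  ]
[549.0005566   27.61022836  70.99044603] [-0.02172223  0.22334479 -2.36897738]
```

View pics/m5.png

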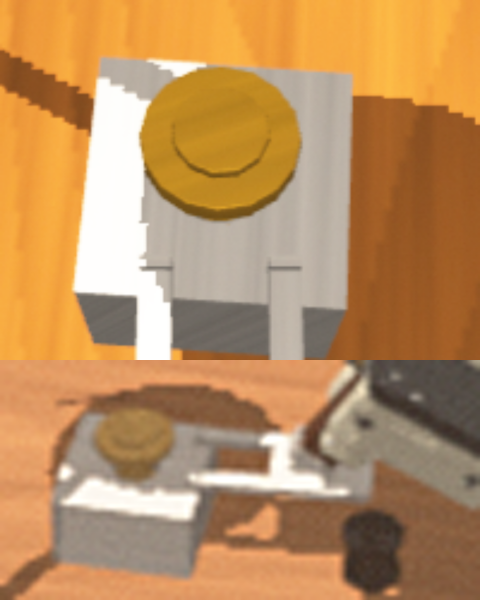

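```bash
python3 - <<'E'
from h import *
p=cam('wrist');f=lambda x,y,z:onz(p,(230+x/2.4,30+y/2.4),z)
for z in(49,51,53): print(z,f(157,258,z),f(285,258,z))
print('head near',f(222,221,54),'far top',f(220,67,60),'L',f(140,142,60),'R',f(301,142,60))
print('block near top corners',f(76,292,40),f(347,310,40),'far',f(102,58,40),f(353,74,40))
E
python3 wv.py "(0.063*20,-20,0)" "(0.063*54,-54,0)"
```

```text
49 [568.15223077 -45.35438595  49.        ] [536.38026744 -47.70074608  49.        ]
51 [567.97409443 -44.42965148  51.        ] [536.52639976 -46.75206435  51.        ]
53 [567.79595809 -43.504917    53.        ] [536.67253207 -45.80338263  53.        ]
head near [552.63654087 -54.04097306  54.        ] far top [555.76663401 -93.05174672  60.        ] L [573.82329782 -70.48853891  60.        ] R [534.67219735 -73.50548318  60.        ]
block near top corners [588.85426279 -38.53964421  40.        ] [519.17110755 -38.65055906  40.        ] far [ 589.07774979 -108.26242788   40.        ] [ 519.40543204 -108.65063968   40.        ]
[548.894  27.591  70.881]
(0.063*20,-20,0) [ 0.43  -0.     0.256]
(0.063*54,-54,0) [ 1.162 -0.001  0.692]
```

Call:
move_arm([
  [[0.11, 0, 0.065, 0, 5], [0.27, 0, 0.16, 0, 5], [0.43, 0, 0.256, 0, 5], [0.6, 0, 0.357, 0, 5], [0.6, 0, 0.357, 0, 5]],
])

```text
clock: 18.9
tool_pos: [550.1, -2.0, 70.9]
eef_rot: [1.979, -1.852, 0.525]
force: [0.2, -0.2, -0.9]
opening: 16.1
grasp_force: 45.0
```

```bash
python3 - <<'E'
from h import *
np.set_printoptions(precision=2,suppress=True)
for i in range(3):
    cam('wrist');s=r.read_state();print(s['tool_pos'],s['force'],s['ft_torque'],s['grasp_force'])
E
python3 wv.py "(0.063*27,-27,0)"
```

```text
[550.36  -1.43  70.93] [ 0.28  0.71 -1.19] [1.9  0.12 0.05] 44.991774559020996
[550.59  -0.98  70.96] [ 0.35  0.36 -1.16] [1.99 0.13 0.  ] 44.991894364356995
[550.69  -0.66  70.95] [0.49 0.2  0.01] [ 1.95  0.13 -0.04] 44.991769194602966
[550.688  -0.665  70.949]
(0.063*27,-27,0) [ 0.581 -0.001  0.346]
```

Call:
move_arm([
  [[0.12, 0, 0.07, 0, 5], [0.27, 0, 0.16, 0, 5], [0.43, 0, 0.256, 0, 5], [0.58, 0, 0.346, 0, 5], [0.58, 0, 0.346, 0, 5], [0.58, 0, 0.346, 0, 5]],
])

```text
clock: 19.65
tool_pos: [552.2, -27.8, 70.9]
eef_rot: [1.981, -1.852, 0.525]
force: [-0.1, 0.8, -1.5]
opening: 15.9
grasp_force: 45.0
```

```bash
python3 - <<'E'
from h import *
np.set_printoptions(precision=2,suppress=True)
p=cam('wrist');cam('wrist');s=r.read_state();print(s['tool_pos'],s['force'],s['ft_torque'],s['grasp_force'])
a=cv2.resize(p['color'][30:180,230:430],(640,480));b=cv2.resize(cam('scene')['color'][222:270,255:351],(640,320),interpolation=cv2.INTER_CUBIC)
cv2.imwrite('pics/m6.png',cv2.cvtColor(cv2.resize(np.vstack([a,b]),None,fx=.75,fy=.75),cv2.COLOR_RGB2BGR))
E
python3 wv.py "(0,0,6)" "(0,0,12)" "(0,0,40)"
```

```text
[552.38 -27.42  70.9 ] [-0.17 -0.19 -1.41] [ 1.92  0.14 -0.02] 44.99190151691437
[552.384 -27.318  70.868]
(0,0,6) [ 0.077  0.003 -0.129]
(0,0,12) [ 0.153  0.006 -0.258]
(0,0,40) [ 0.511  0.02  -0.859]
```

View pics/m6.png

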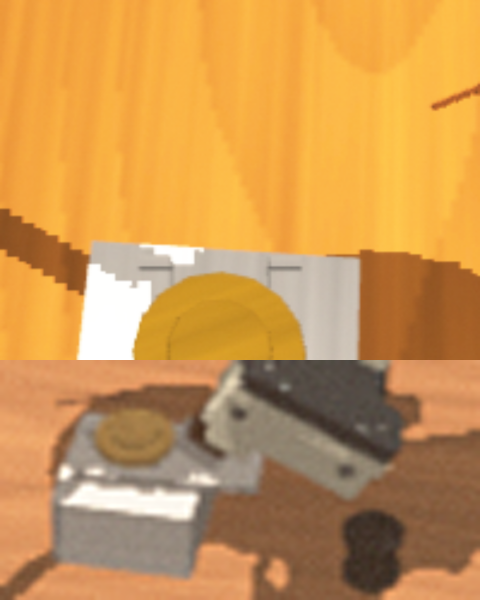

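Call:
move_arm([
  [[0, 0, 0, 0, 5], [0, 0, 0, 0, 5], [0.026, 0.001, -0.043, 0, 5], [0.051, 0.002, -0.086, 0, 5], [0.064, 0.003, -0.107, 0, 5], [0.077, 0.003, -0.129, 0, 5], [0.083, 0.003, -0.14, 0, 5], [0.09, 0.004, -0.15, 0, 5], [0.096, 0.004, -0.161, 0, 5], [0.102, 0.004, -0.172, 0, 5], [0.109, 0.004, -0.183, 0, 5], [0.115, 0.005, -0.193, 0, 5]],
], force=60)

```text
clock: 21.0
tool_pos: [552.3, -27.5, 80.1]
eef_rot: [1.981, -1.851, 0.526]
force: [0.2, -0.1, -2.4]
opening: 15.7
grasp_force: 60.0
```

```bash
python3 - <<'E'
from h import *
np.set_printoptions(precision=2,suppress=True)
p=cam('wrist');s=r.read_state();print(s['tool_pos'],s['force'],s['ft_torque'],s['grasp_force'])
print(capfit(p,box(p,'cap')[0][0],27,[554,-75]) if 0 else box(p,'cap'))
E
python3 wv.py "(0,0,10)" "(0,0,35)"
```

```text
[552.33 -27.51  80.13] [-0.48  0.1  -1.1 ] [ 2.15  0.27 -0.06] 59.98956263065338
[(array([288. , 146.4,  70.3,  68.2]), 0.82)]
[552.374 -27.51   80.148]
(0,0,10) [ 0.128  0.005 -0.215]
(0,0,35) [ 0.448  0.017 -0.752]
```

Call:
move_arm([
  [[0.013, 0, -0.021, 0, 5], [0.032, 0.001, -0.054, 0, 5], [0.058, 0.002, -0.097, 0, 5], [0.083, 0.003, -0.14, 0, 5], [0.109, 0.004, -0.183, 0, 5], [0.134, 0.005, -0.225, 0, 5], [0.16, 0.006, -0.268, 0, 5], [0.198, 0.007, -0.333, 0, 5], [0.237, 0.009, -0.397, 0, 5], [0.275, 0.01, -0.462, 0, 5], [0.313, 0.012, -0.526, 0, 5], [0.339, 0.013, -0.569, 0, 5], [0.35, 0.014, -0.59, 0, 5], [0.35, 0.014, -0.59, 0, 5]],
])

```text
clock: 22.5
tool_pos: [552.3, -27.4, 107.4]
eef_rot: [1.981, -1.852, 0.525]
force: [0.3, -0.1, -1.8]
opening: 15.8
grasp_force: 60.0
```

```bash
python3 - <<'E'
from h import *
np.set_printoptions(precision=2,suppress=True)
p=cam('wrist');s=r.read_state();print(s['tool_pos'],s['force'],s['ft_torque'],s['grasp_force'])
print(box(p,'cap'))
a=cv2.resize(p['color'][80:280,200:440],(576,480));b=cv2.resize(cam('scene')['color'][205:270,250:354],(576,360),interpolation=cv2.INTER_CUBIC)
cv2.imwrite('pics/m7.png',cv2.cvtColor(cv2.resize(np.vstack([a,b]),None,fx=.7,fy=.7),cv2.COLOR_RGB2BGR))
E
```

```text
[552.21 -27.43 107.28] [-0.07 -0.16 -1.39] [ 2.04  0.17 -0.04] 59.990408420562744
[(array([285.2, 146.9,  72.4,  68.8]), 0.79), (array([423.4,  15.1, 146.1,  31.2]), 0.24)]
```

View pics/m7.png

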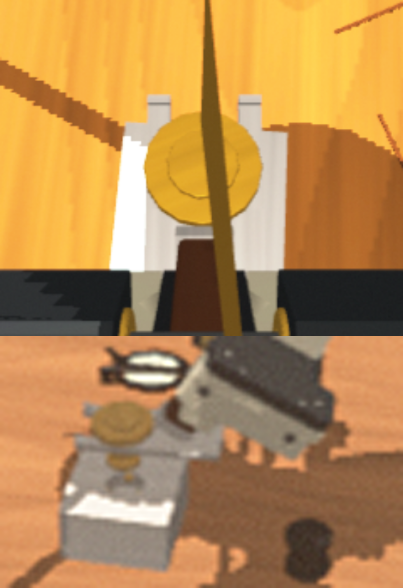

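Call:
move_arm([
  [[-0.05, 0, -0.03, 0, 5], [-0.15, 0, -0.09, 0, 5], [-0.32, -0.01, -0.19, 0, 5], [-0.55, -0.015, -0.33, 0, 5], [-0.85, -0.02, -0.51, 0, 5], [-1.2, -0.03, -0.72, 0, 5], [-1.55, -0.04, -0.93, 0, 5], [-1.9, -0.04, -1.14, 0, 5], [-2.3, 0.0, -1.37, 0, 5], [-2.7, 0.04, -1.61, 0, 5], [-3.1, 0.08, -1.85, 0, 5], [-3.5, 0.12, -2.08, 0, 5], [-3.9, 0.16, -2.32, 0, 5], [-4.3, 0.2, -2.56, 0, 5], [-4.7, 0.25, -2.8, 0, 5], [-5.1, 0.29, -3.03, 0, 5], [-5.4, 0.32, -3.21, 0, 5], [-5.62, 0.34, -3.34, 0, 5], [-5.75, 0.35, -3.42, 0, 5], [-5.8, 0.36, -3.45, 0, 5]],
])

```text
clock: 24.65
tool_pos: [521.0, 241.5, 107.3]
eef_rot: [1.981, -1.851, 0.525]
force: [-1.2, -0.2, -1.0]
opening: 15.7
grasp_force: 60.0
```

```bash
python3 st.py; python3 - <<'E'
from rel import *
p=cam('wrist');s=r.read_state();print(s['tool_pos'],s['force'])
p=cam('wrist');save(p,'w8.png');b=box(p,'cap');print(b)
zc=s['tool_pos'][2]-27+5-27
t=s['tool_pos']
c,e=capfit(p,b[0][0],zc,t[:2]+[1.85,-46]);print('cap',c,e,'off',c-t[:2])
d=box(p,'dish');print(d)
l,tt,w,h=d[0][0];a=np.linspace(0,2*np.pi,60)
def ee(q):
    u=proj(p,np.c_[q[0]+46*np.cos(a),q[1]+46*np.sin(a),np.full(60,10)]);return [u[:,0].min()-l,u[:,0].max()-l-w,u[:,1].min()-tt,u[:,1].max()-tt-h]
o=least_squares(ee,[514,200]);print('dish',o.x,o.fun)
q=cam('top');print(box(q,'dish'))
E
```

```text
24.65 [ 0.974  0.497 -0.318  0.325 -1.223 -1.09 ] [521.017 241.501 107.334] tilt 30.801236773978548 az -88.3626841496922
[[ 0.064 -0.998  0.015]
 [-0.857 -0.062 -0.512]
 [ 0.512  0.02  -0.859]]
[521.01 241.36 107.37] [ 0.85  0.63 -1.3 ]
[(array([284.4, 145.4,  71.5,  73.3]), 0.96)]
cap [523.69 195.91] [ 0.07 -0.08  1.6  -1.48] off [  2.68 -45.45]
[(array([271.1, 173.7, 118.1,  66.2]), 0.71)]
dish [514.85 186.85] [  0.72  -0.59 -25.4   21.51]
[(array([209.8, 215.3,  35.7,  36.8]), 0.81)]
```

View pics/w8.png

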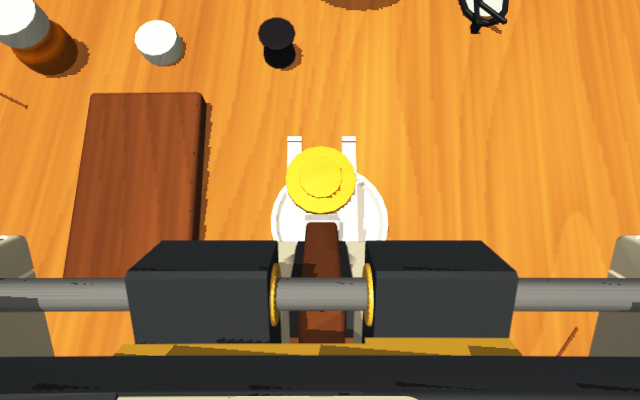

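```bash
python3 - <<'E'
from rel import *
p=cam('wrist');I=p['color'].astype(float);m=(I.min(2)>110)
pts=[]
for v in range(168,236):
    row=m[v]
    L=[u for u in range(255,286) if row[u]]; R=[u for u in range(358,405) if row[u]]
    if L: pts.append((min(L)-.5,v))
    if R: pts.append((max(R)+.5,v))
P=np.array([onz(p,u,10)[:2] for u in pts])
f=lambda q:np.hypot(*(P-q[:2]).T)-46
o=least_squares(f,[514,200],loss='soft_l1');print(len(pts),o.x,np.abs(o.fun).mean(),pts[:3],pts[-2:])
o=least_squares(lambda q:np.hypot(*(P-q[:2]).T)-q[2],[514,200,46],loss='soft_l1');print(o.x)
E
```

```text
112 [514.9  201.41] 0.2573455241469492 [(358.5, 174), (360.5, 175), (362.5, 176)] [(271.5, 235), (386.5, 235)]
[514.94 200.92  45.71]
```

Call:
move_arm([
  [[-0.04, 0.06, -0.02, 0, 5], [-0.1, 0.14, -0.05, 0, 5], [-0.133, 0.2, -0.075, 0, 5], [-0.17, 0.2, -0.01, 0, 5], [-0.235, 0.195, 0.097, 0, 5], [-0.325, 0.19, 0.247, 0, 5], [-0.427, 0.19, 0.419, 0, 5], [-0.53, 0.185, 0.59, 0, 5], [-0.62, 0.18, 0.74, 0, 5], [-0.683, 0.178, 0.848, 0, 5], [-0.721, 0.177, 0.912, 0, 5], [-0.747, 0.176, 0.955, 0, 5], [-0.766, 0.175, 0.988, 0, 5], [-0.773, 0.175, 0.999, 0, 5], [-0.773, 0.175, 0.999, 0, 5]],
])

```text
clock: 26.5
tool_pos: [512.8, 246.8, 57.6]
eef_rot: [1.981, -1.852, 0.525]
force: [-0.7, -0.2, -1.6]
opening: 15.5
grasp_force: 60.0
```

```bash
python3 - <<'E'
from rel import *
p=cam('wrist');s=r.read_state();t=s['tool_pos'];print(t,s['force'],s['ft_torque'])
b=box(p,'cap');c,e=capfit(p,b[0][0],t[2]-49,t[:2]+[1.85,-46]);print('cap',b,c,e,'off',c-t[:2])
E
python3 wv.py "(0,0,-4)" "(0,0,-9)"
```

```text
[512.79 246.76  57.62] [ 0.04 -0.19 -2.2 ] [ 2.07  0.19 -0.02]
cap [(array([286.2, 145.1,  69.5,  68.9]), 0.68)] [515.1  199.77] [-0.86  0.87 -0.62  0.53] off [  2.31 -46.99]
[512.783 246.781  57.628]
(0,0,-4) [-0.051 -0.002  0.086]
(0,0,-9) [-0.115 -0.004  0.193]
```

Cap is over (515, 200), within about 1 mm of the dish centre. Lower gently at 0.5–1 mm per row.

Call:
move_arm([
  [[-0.013, 0, 0.021, 0, 5], [-0.026, -0.001, 0.043, 0, 5], [-0.038, -0.001, 0.064, 0, 5], [-0.045, -0.002, 0.075, 0, 5], [-0.051, -0.002, 0.086, 0, 5], [-0.057, -0.002, 0.097, 0, 5], [-0.064, -0.002, 0.107, 0, 5], [-0.077, -0.003, 0.129, 0, 5], [-0.09, -0.003, 0.15, 0, 5], [-0.102, -0.004, 0.172, 0, 5], [-0.115, -0.004, 0.193, 0, 5], [-0.115, -0.004, 0.193, 0, 5]],
])

```text
clock: 27.8
tool_pos: [512.6, 246.6, 48.3]
eef_rot: [1.981, -1.851, 0.525]
force: [1.0, 0.7, -1.6]
opening: 15.7
grasp_force: 60.0
```

```bash
python3 - <<'E'
from rel import *
p=cam('wrist');s=r.read_state();t=s['tool_pos'];print(t,s['force'],s['ft_torque'])
b=box(p,'cap');print(b)
for zc in(4,):
    c,e=capfit(p,b[0][0],zc,t[:2]+[1.85,-46]);print('cap',c,e)
a=cv2.resize(p['color'][120:280,240:400],(480,480));b=cv2.resize(cam('scene')['color'][215:275,350:430],(640,480),interpolation=cv2.INTER_CUBIC)
cv2.imwrite('pics/m9.png',cv2.cvtColor(cv2.resize(np.hstack([a,b]),None,fx=.7,fy=.7),cv2.COLOR_RGB2BGR))
E
```

```text
[512.68 246.64  48.39] [ 0.23  0.6  -1.06] [ 1.9   0.18 -0.03]
[(array([286.8, 144.1,  70.5,  73.3]), 0.8)]
cap [514.31 201.85] [-1.28  1.28  0.72 -0.73]
```

View pics/m9.png

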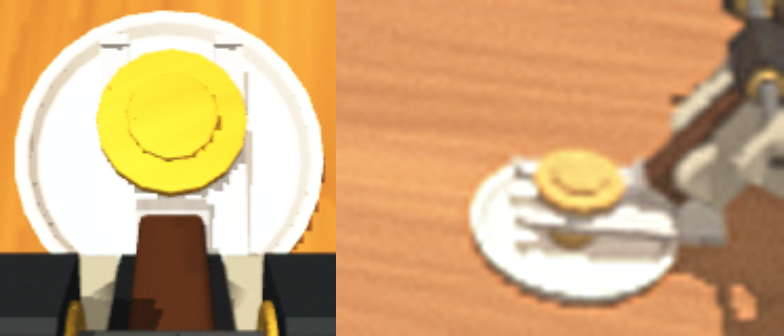

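Call:
move_arm([
  [[-0.04, 0, -0.024, 0, 5], [-0.11, 0, -0.066, 0, 5], [-0.2, 0, -0.119, 0, 5], [-0.3, 0, -0.179, 0, 5], [-0.42, 0, -0.25, 0, 5], [-0.54, 0, -0.322, 0, 5], [-0.66, 0, -0.393, 0, 5], [-0.8, 0, -0.477, 0, 5], [-1.0, 0, -0.6, 0, 5], [-1.25, 0, -0.745, 0, 5], [-1.5, 0, -0.894, 0, 5], [-1.5, 0, -0.894, 0, 5]],
])

```text
clock: 29.15
tool_pos: [508.5, 318.5, 48.3]
eef_rot: [1.983, -1.851, 0.526]
force: [-0.5, 0.2, -0.6]
opening: 15.7
grasp_force: 60.0
```

```bash
python3 - <<'E'
from rel import *
p=cam('wrist');s=r.read_state();t=s['tool_pos'];print(t,s['force'],s['ft_torque'])
b=box(p,'cap');print(b)
c,e=capfit(p,b[0][0],4,[514,201]);print('cap',c,e)
d=box(p,'dish');print(d)
l,tt,w,h=d[0][0];a=np.linspace(0,2*np.pi,60)
def ee(q):
    u=proj(p,np.c_[q[0]+46*np.cos(a),q[1]+46*np.sin(a),np.full(60,10)]);return [u[:,0].min()-l,u[:,0].max()-l-w,u[:,1].min()-tt,u[:,1].max()-tt-h]
o=least_squares(ee,[514,200]);print('dish',o.x,o.fun);save(p,'w10.png')
E
python3 st.py
python3 go.py "(508,320,90)" "(657,290,110)" "(659.5,214,115)"
```

```text
[508.32 317.54  48.25] [-0.63 -0.36 -1.08] [1.94 0.21 0.  ]
[]
29.25 [ 1.052  0.618 -0.243  0.29  -1.195 -1.159] [508.189 316.768  48.225] tilt 30.802604483968718 az -88.36323754378941
[[ 0.064 -0.998  0.015]
 [-0.857 -0.062 -0.512]
 [ 0.512  0.02  -0.859]]
(508,320,90) [ 0.465  0.021 -0.938]
(657,290,110) [ 1.602 -3.639 -0.93 ]
(659.5,214,115) [ 3.298 -3.58  -0.063]Traceback (most recent call last):
  File "<stdin>", line 4, in <module>
IndexError: list index out of range
```

```bash
cat > chk.py <<'E'
from rel import *
for n in('wrist','scene','top'):
    p=cam(n);print(n,'cap',box(p,'cap'),'dish',box(p,'dish'))
    hsv=cv2.cvtColor(p['color'],cv2.COLOR_RGB2HSV)
    m=cv2.inRange(hsv,(20,110,90),(32,255,255))
    k,_,st,ce=cv2.connectedComponentsWithStats(m)
    print([(st[i].tolist(),ce[i].round(1)) for i in range(1,k) if st[i][4]>12])
    print('expected head',proj(p,[[514.6,201,37]]))
E
python3 chk.py
```

```text
wrist cap [(array([289.1,  38.5,  65.7,  71. ]), 0.57)] dish [(array([252. ,  32.9, 137.6, 120.4]), 0.57), (array([  0.5,   0.2, 175.1, 174.6]), 0.21)]
[([289, 37, 65, 58, 2866], array([321.,  65.])), ([273, 264, 7, 5, 20], array([275.4, 266.1])), ([363, 264, 11, 62, 325], array([369.3, 293.1])), ([272, 271, 5, 7, 16], array([273.6, 274.1])), ([269, 278, 8, 45, 116], array([272. , 299.7])), ([348, 337, 167, 19, 1974], array([439.2, 344.6])), ([207, 343, 137, 12, 974], array([289.7, 347.8])), ([115, 344, 91, 12, 812], array([163.5, 348.9])), ([214, 349, 9, 6, 18], array([218.5, 351.4])), ([357, 348, 10, 6, 16], array([361.4, 350.4])), ([497, 352, 12, 4, 23], array([502.9, 354.2]))]
expected head [[321.83  65.46]]
scene cap [(array([386.3, 242.7,  15.6,  18.4]), 0.56)] dish [(array([373.3, 241.3,  37.5,  23. ]), 0.73)]
[([252, 147, 56, 28, 435], array([279.4, 160.9])), ([220, 174, 42, 27, 120], array([239.6, 187.2])), ([207, 197, 12, 6, 62], array([212.5, 199.5])), ([386, 242, 15, 10, 96], array([393.1, 246.1]))]
expected head [[392.67 246.41]]
top cap [(array([220.4, 226.3,  14.4,  19.6]), 0.59)] dish [(array([208.3, 217.3,  35.1,  31.4]), 0.89), (array([159.1, 225.4,  50.6,  19. ]), 0.41)]
[([383, 111, 13, 12, 117], array([389.4, 116.5])), ([450, 120, 58, 13, 379], array([474.9, 126.6])), ([309, 124, 79, 117, 1733], array([346.7, 198.2])), ([560, 175, 5, 5, 18], array([562.1, 176.9])), ([561, 197, 5, 5, 17], array([563.5, 199. ])), ([552, 221, 5, 4, 14], array([554.3, 222.9])), ([563, 220, 5, 4, 14], array([565.4, 221.4])), ([218, 225, 16, 16, 198], array([225.5, 232.9])), ([554, 243, 5, 4, 13], array([555.9, 244.8])), ([565, 242, 5, 6, 17], array([567.1, 244.1])), ([566, 266, 6, 4, 15], array([568.7, 267.6])), ([611, 369, 7, 7, 26], array([613.4, 371.9]))]
expected head [[224.45 233.47]]
```

Call:
move_arm([
  [[0.2, 0.01, -0.4, 0, 5], [0.45, 0.02, -0.9, 0, 5], [0.47, 0, -0.94, 0, 5], [0.8, -1.0, -0.94, 0, 5], [1.1, -2.0, -0.94, 0, 5], [1.4, -3.0, -0.94, 0, 5], [1.6, -3.6, -0.93, 0, 5], [2.2, -3.6, -0.6, 0, 5], [2.8, -3.6, -0.3, 0, 5], [3.3, -3.58, -0.06, 0, 5], [3.3, -3.58, -0.06, 0, 5], [3.3, -3.58, -0.06, 0, 5], [3.3, -3.58, -0.06, 0, 5]],
])

```text
clock: 31.0
tool_pos: [659.7, 214.0, 114.9]
eef_rot: [1.982, -1.851, 0.525]
force: [-0.1, 0.9, -0.9]
opening: 15.8
grasp_force: 60.0
```

```bash
python3 - <<'E'
from rel import *
p=cam('wrist');p=cam('wrist');s=r.read_state();t=s['tool_pos'];print(t,s['force'],s['ft_torque'],s['grasp_force'])
x,f,n=fit(p,(285,136,73,100),[t[0]+3,t[1]-49,-1.506],z0=t[2]-27);print('puller',x,np.degrees(x[2]),f,n,'off',t[:2]-x[:2])
print(box(p,'rest'))
# rest mask: dark brown
hsv=cv2.cvtColor(p['color'],cv2.COLOR_RGB2HSV);V=hsv[...,2]
for v in (100,110,125,150,170,190,210,225): print(v,''.join(format(int(k)//16,'x') for k in V[v,200:440:2]))
q=cam('top');hsv=cv2.cvtColor(q['color'],cv2.COLOR_RGB2HSV);print(box(q,'rest'))
E
```

```text
[659.57 214.27 114.85] [-0.81  0.15 -1.02] [ 1.92  0.16 -0.01] 59.99042093753815
puller [661.66 164.96  -1.51] -86.48645929701702 502.47753124999997 4064.54 off [-2.09 49.31]
[(array([255.4, 139.7, 117.8, 207.2]), 0.97)]
100 777777888776544477777beeeefffffffffffffffeeeeeeffa77777777777776677edeeeddddeeeeeeeeeeeeeefffffeeeeeeeeffffe111101011011
110 5555555544444578877ceeeeeffffffffffffffffeeeeeffffeeedeeeeeeeeeeeeeddeeddddddeeeeeeeeeeeeefffffeeeeeeeefffffffffeecc6688
125 eeeeefeeeeeeeeeeeeeeeeeeffffffeeffffffffeeeeeefffeeedeeeeeeeeeeeeeeddeeddddeeeeeefeeeeeeeffffffeeeeeeeeeffffffffeeefeeee
150 eeefeeeeeeeeeeeeeeeeeeeffffffc79999998889999fffffff89999aa988999999aaa9fffffff9999986eeeefffffeeeeeeeeeefffffffeeeffeeff
170 effeeeeeeeeeeeeeeeeeefffffeefb7899999998899bfffffff99999aaa99999999aaa9effffffd999996beefffffeeeeeeeeeefffffffeeeeffffff
190 feeeeeeeeeeeeeeeeeeefffffeeff98999999999999efffffff8999845555499999aaa9efffffff5449989effffeeeeeeeeeeffffffeeeeeeeffffff
210 eeeeeeeeeeeeeeeeeeefffeeeefff58999999999999ffffffffffffffffffffffffffffffffffff5559997afeeeeeeeeeeeeefffeeeeeeeeeffffffe
225 eeeeeeeeeeeeeeeeeeffffeeffffe68999999999999ffffffffffc566666655555557fccfffffff55559986aeeeeeeeeeeeefffeeeeeeeeeffffffee
[(array([205.7, 158.9,  63.4,  34.5]), 0.65)]
```

```bash
python3 - <<'E'
from rel import *
p=cam('wrist');I=p['color'].astype(int);V=I.max(2)
dark=(V<185)
E=[]
for u in list(range(272,286))+list(range(304,338))+list(range(360,364)):
    v=[v for v in range(128,150) if dark[v,u]]
    if v: E.append((u,v[0]-.5))
A=np.array([onz(p,e,20)[:2] for e in E]);k=np.polyfit(A[:,0],A[:,1],1);res=A[:,1]-np.polyval(k,A[:,0]);ok=abs(res)<2;k=np.polyfit(A[ok,0],A[ok,1],1)
print('far edge',k,np.degrees(np.arctan(k[0])),res.std(),E[0],E[-1])
LR=[]
for v in range(150,232,4):
    l=[u for u in range(240,286) if dark[v,u]];rr=[u for u in range(362,395) if dark[v,u]]
    LR.append([onz(p,(min(l)-.5,v),20)[:2],onz(p,(max(rr)+.5,v),20)[:2]])
LR=np.array(LR);mid=LR.mean(1);w=LR[:,0,0]-LR[:,1,0];print('width',w.mean(),w.std());kk=np.polyfit(mid[:,1],mid[:,0],1);print('axis dx/dy',kk)
yaw=np.arctan(-(k[0]+0*kk[0]));  # edge slope
u=np.array([k[0],-1])/np.hypot(k[0],1)
# intersect axis with edge
y=np.polyval(k,662);x=np.polyval(kk,y);y=np.polyval(k,x);print('farmid',x,y,'centre',np.array([x,y])-80*u, 'yaw',np.degrees(np.arctan2(u[1],u[0])))
q=cam('top');b=box(q,'rest')[0][0];print('top centre',onz(q,(b[0]+b[2]/2,b[1]+b[3]/2),15))
E
```

```text
far edge [ 0.1  40.47] 5.656520556373846 0.32366278976206847 (272, 139.5) (363, 137.5)
width 89.25830076225917 0.5951379988522153
axis dx/dy [ -0.1  681.13]
farmid 670.9328758007163 106.9203561880617 centre [663.05 186.53] yaw -84.34347944362615
top centre [660.6  177.12  15.  ]
```

Call:
move_arm([
  [[-0.1, -0.06, 0.17, 0, 5], [-0.3, -0.08, 0.5, 0, 5], [-0.5, -0.085, 0.84, 0, 5], [-0.65, -0.09, 1.1, 0, 5], [-0.764, -0.092, 1.29, 0, 5], [-0.815, -0.094, 1.376, 0, 5], [-0.828, -0.095, 1.397, 0, 5], [-0.841, -0.095, 1.419, 0, 5], [-0.847, -0.095, 1.43, 0, 5], [-0.854, -0.096, 1.44, 0, 5], [-0.854, -0.096, 1.44, 0, 5], [-0.854, -0.096, 1.44, 0, 5]],
])

```text
clock: 32.6
tool_pos: [662.2, 213.5, 48.4]
eef_rot: [1.981, -1.852, 0.525]
force: [0.5, -0.2, -0.2]
opening: 15.5
grasp_force: 60.0
```

```bash
python3 - <<'E'
from rel import *
p=cam('wrist');p=cam('wrist');s=r.read_state();t=s['tool_pos'];print(t,s['force'],s['ft_torque'],s['grasp_force'])
x,f,n=fit(p,(285,136,73,100),[t[0]+3,t[1]-49,-1.506],z0=20);print('puller',x,np.degrees(x[2]),'mid',x[:2]-21*np.array([np.cos(x[2]),np.sin(x[2])]))
E
```

```text
[662.15 213.48  48.31] [ 0.15  0.17 -0.37] [1.91 0.2  0.02] 59.99031722545624
puller [664.16 164.26  -1.51] -86.54385919929722 mid [662.89 185.22]
```

Call:
move_arm([
  [[-0.006, 0, 0.011, 0, 5], [-0.012, 0, 0.02, 0, 5], [-0.012, 0, 0.02, 0, 5], [-0.012, 0, 0.02, 0, 5]],
])

```text
clock: 33.1
tool_pos: [662.1, 213.4, 47.2]
eef_rot: [1.981, -1.851, 0.525]
force: [-0.4, -0.1, -1.1]
opening: 15.3
grasp_force: 60.0
```

```bash
python3 - <<'E'
from h import *
np.set_printoptions(precision=2,suppress=True)
for i in range(3):
    cam('wrist');s=r.read_state();print(s['tool_pos'],s['force'],s['ft_torque'])
E
```

```text
[662.09 213.46  47.21] [ 0.95  0.46 -2.54] [1.97 0.15 0.02]
[662.09 213.46  47.23] [ 0.37  0.37 -0.64] [1.9  0.15 0.03]
[662.11 213.44  47.22] [-0.02 -1.34 -0.44] [ 1.97  0.15 -0.02]
```

Call:
move_arm([
  [[-0.006, 0, 0.011, 0, 5], [-0.006, 0, 0.011, 0, 5], [-0.006, 0, 0.011, 0, 5]],
])

```text
clock: 33.55
tool_pos: [662.2, 213.5, 47.0]
eef_rot: [1.981, -1.851, 0.525]
force: [-0.0, 1.1, 0.3]
opening: 15.8
grasp_force: 60.0
```

```bash
cat > f.py <<'E'
from h import *
np.set_printoptions(precision=2,suppress=True)
L=[]
for i in range(4):
    cam('wrist');s=r.read_state();L.append(np.r_[s['tool_pos'],s['force'],s['ft_torque']])
print(np.mean(L,0))
E
python3 f.py
```

```text
[662.14 213.47  46.91  -0.2    0.32   1.12   1.68   0.33  -0.12]
```

Call:
move_arm([
  [[-0.006, 0, 0.011, 0, 5], [-0.01, 0, 0.016, 0, 5], [-0.01, 0, 0.016, 0, 5]],
])

```text
clock: 34.05
tool_pos: [662.1, 213.5, 46.9]
eef_rot: [1.981, -1.851, 0.526]
force: [-2.9, 1.2, 5.5]
opening: 15.4
grasp_force: 60.0
```

```bash
python3 f.py
```

```text
[662.14 213.51  46.86  -2.83   0.84   5.59   0.96   0.89  -0.51]
```

Call:
move_arm([
  [[0.005, 0, -0.009, 0, 5], [0.005, 0, -0.009, 0, 5], [0.005, 0, -0.009, 0, 18], [0.005, 0, -0.009, 0, 22], [0.005, 0, -0.009, 0, 30], [0.005, 0, -0.009, 0, 45], [0.005, 0, -0.009, 0, 60], [0.005, 0, -0.009, 0, 60], [0.005, 0, -0.009, 0, 60]],
])

```text
clock: 35.15
tool_pos: [662.1, 213.5, 46.4]
eef_rot: [1.981, -1.851, 0.525]
force: [-0.1, -0.3, -0.5]
opening: 55.7
grasp_force: 0.0
```

```bash
python3 f.py; python3 - <<'E'
from rel import *
p=cam('wrist');s=r.read_state();print(s['opening'])
x,f,n=fit(p,(285,136,73,100),[664,164.4,-1.506],z0=20);print('puller',x,np.degrees(x[2]),'mid',x[:2]-21*np.array([np.cos(x[2]),np.sin(x[2])]))
E
```

```text
[662.09 213.48  46.39   0.11  -0.04   0.38   1.71   0.18   0.02]
59.663310830095774
puller [664.04 164.39  -1.51] -86.47215878531549 mid [662.75 185.35]
```

Released and stable. Withdraw along the tool axis.

Call:
move_arm([
  [[0, 0, -0.3, 0, 70], [0, 0, -0.8, 0, 70], [0, 0, -1.5, 0, 70], [0, 0, -2.3, 0, 70], [0, 0, -3.2, 0, 70], [0, 0, -4, 0, 70], [0, 0, -4, 0, 70], [0, 0, -4, 0, 70], [0, 0, -4, 0, 70]],
])

```text
clock: 36.3
tool_pos: [659.2, 295.0, 183.3]
eef_rot: [1.98, -1.851, 0.524]
force: [0.1, 0.4, -0.3]
opening: 69.9
grasp_force: 0.0
```

```bash
python3 - <<'E'
from rel import *
p=cam('wrist');p=cam('wrist')
b=box(p,'puller');print(b,r.read_state()['clock'])
l,t,w,h=b[0][0]
x,f,n=fit(p,(l,t,w,h),[664,164.4,-1.506],z0=20);print('puller',x,np.degrees(x[2]),'mid',x[:2]-21*np.array([np.cos(x[2]),np.sin(x[2])]),f,n)
print(box(p,'rest'),box(p,'dish'),box(p,'cap'))
c,e=capfit(p,box(p,'cap')[0][0],4,[514,201]);print('cap',c,e)
q=cam('top')
for t in('loupe','tin','jar','frame','driver','plier','ring_box','puller','rest','dish','cap'): print(t,box(q,t)[:1])
E
```

```text
[(array([302. , 119.7,  42.5,  96.1]), 0.77), (array([297.5,  39.2,  41.2,  39.9]), 0.32)] 36.45
puller [664.19 164.55  -1.51] -86.3101729727661 mid [662.84 185.51] 129.07088124999999 1743.7
[(array([274.6,  96.4,  93. , 154.7]), 0.73)] [(array([419.5, 153.3,  91.2,  83.8]), 0.93)] [(array([452.8, 166.2,  44.7,  40.9]), 0.78)]
cap [514.41 200.89] [-0.01  0.01 -0.49  0.47]
loupe []
tin [(array([284.9, 169.6,   9. ,  10.7]), 0.57)]
jar [(array([276.7, 126.8,  17.9,  19.2]), 0.76)]
frame [(array([301.8, 279.6,  56.5,  18.4]), 0.9)]
driver [(array([400.7, 258.4,  11.5,  46. ]), 0.59)]
plier [(array([433. , 235.3,  19.8,  52.5]), 0.78)]
ring_box [(array([410.7, 198.5,  28.7,  28.5]), 0.94)]
puller [(array([205. , 164.3,  49.7,  18.4]), 0.97)]
rest [(array([206.8, 159.8,  62.2,  34. ]), 0.68)]
dish [(array([209.2, 216.6,  34.2,  35.6]), 0.58)]
cap [(array([220.2, 227.6,  12.1,  15.3]), 0.51)]
```

```bash
python3 -c "
from rig import r
print(r.finish_job())"
```

```text
the job is handed in; nothing more can be done
None
```

The job is handed in, and I saw no sign of a bump or slip; the judge's result was not shown. The cap stands upright within about 1 mm of the dish's centre, and the puller stands on the middle of its rest, about 1 mm off. It took about 36 s of the 67 s allowed. The other things looked unmoved at the end, except the loupe, which the last top picture did not detect.

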